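Set the last two slats of a vented panel with a spacer block

TASK

Space the two loose slats of the clamped panel with the red 20 mm spacer: stand the spacer on the board against the last pinned slat, slide the first loose slat up snug against it, then step the spacer on to the next gap and bring the second slat up snug in the same way, so that both gaps come out at 20 mm. Press gently, by feel, just enough to close everything up: too hard bruises the wood, or drives the slat already set out of place. Lift the spacer out, stand it back in its tray, let go, and leave everything else as it lies.

Things in the scene. Friction and masses are not known exactly. Their poses are not given: they have to be found in the camera images.
- frame: slatted panel being built, clamped on a 310 x 420 mm dark board 12 mm thick, all fixed. Origin: centre of the board's underside, on the bench; x along the slats, y along the row from pinned to open end. Grooved stiles along y, inner faces at x = +-102 mm, tops at z = 46 mm. Toggle clamps outside them at x = +-145, y = -135 and +165 mm, 70 mm high. Slats pinned at y = -165 and -105 mm, 20 mm gap
- pinned_top (a point): centre of the top of the last pinned slat (fixed), axes as the frame's. All slats are pine, 40 mm wide (y), 14 mm thick; undersides 20 mm above the bench (8 mm above the board), tops 34 mm above the bench. Between the slats the board lies open, its top 12 mm above the bench: the spacer stands there
- slat1_top (a point): centre of the top of the first loose slat (40 mm wide), axes as the frame's. It only slides along y, stiffly: about 7 N moves it, it stays where it is left, and a harder push, also one through the spacer, moves it on. Starts 34 to 56 mm clear of the pinned slat. A 20 mm gap means slat centres 60 mm apart
- slat2_top (a point): centre of the top of the second loose slat, same size and same stiffness (about 7 N), next along +y; starts with 47 to 106 mm clear between it and the first loose slat. Beyond it the row is open for 65 mm or more
- spacer20: loose hardwood spacer block 20 mm thick: blade 90 (x) by 20 (y) by 42 mm high, on its middle a red grip 40 (x) by 20 (y) by 30 mm high, 72 mm in all. Origin: centre of the underside, z up. Stands upright in the tray, x along the tray's x. The one to use; about 70 g. Squeezed between slats with over 15 N it bruises their soft pine
- spacer12: loose hardwood spacer block 12 mm thick: blade 90 (x) by 12 (y) by 42 mm high, on its middle a blue grip 40 (x) by 12 (y) by 30 mm high, 72 mm in all. Origin: centre of the underside, z up. Stands upright in the tray, x along the tray's x. Not needed.
- spacer28: loose hardwood spacer block 28 mm thick: blade 90 (x) by 28 (y) by 42 mm high, on its middle a yellow grip 40 (x) by 28 (y) by 30 mm high, 72 mm in all. Origin: centre of the underside, z up. Stands upright in the tray, x along the tray's x. Not needed.
- tray: shallow dark wooden tray, fixed, 130 (x) x 190 (y) mm, 16 mm high, walls and floor 6 mm thick; origin at the centre of its underside. The three spacers stand in it side by side along its y at -54, 0 and +54 mm, in any order.
- pin_tin: small round brass tin, 40 mm across and 18 mm high, lying on the outermost pinned slat of the frame; origin at its underside. Leave alone.
- hammer: hammer, 260 mm, lying on the bench to the right; origin at its middle. Leave alone.
- mug: turned wooden mug, 80 mm across and 100 mm high, on the right; origin at its underside. Leave alone.
- chisel: chisel with a yellow handle, 240 mm, on the left near the robot; origin under its middle. Leave alone.
- glue: white glue bottle with a red cap, 60 mm across and 160 mm high, beyond the tray and the frame; origin at its underside. Leave alone.
- offcut: pine offcut 110 x 40 x 14 mm, on the left near the robot; origin at the centre of its underside. Leave alone.
Things that resemble listed ones, but are neither listed nor needed, are in the scene too. Leave any green or turquoise look-alike of the spacer20 alone.

How it is judged (in metres and radians):
On the way, in this order (a step that is already met when the one before it is completed fails the run):
1. the red spacer is closed up snug between the last pinned slat and the first loose slat, the gap at 20 mm (y of slat1_top in the frame of pinned_top between 0.0585 and 0.0615 m and contact force between spacer20 and slat1 above 2 N and contact force between spacer20 and pinned above 2 N), for 0.2 s.
2. the red spacer is closed up snug between the first and the second loose slat, both gaps at 20 mm (y of slat1_top in the frame of pinned_top between 0.0585 and 0.0615 m and y of slat2_top in the frame of slat1_top between 0.0585 and 0.0615 m and contact force between spacer20 and slat1 above 2 N and contact force between spacer20 and slat2 above 2 N), for 0.2 s.
At the end, for the whole second after the job is handed in: Both gaps are 20 mm within 1.5 mm (slat centres 60 mm apart along the row), and the red spacer stands upright on the tray's floor, at rest and released (y of slat1_top in the frame of pinned_top between 0.0585 and 0.0615 m and y of slat2_top in the frame of slat1_top between 0.0585 and 0.0615 m and x of spacer20 in the frame of tray between -0.035 and 0.035 m and y of spacer20 in the frame of tray between -0.085 and 0.085 m and z of spacer20 in the frame of tray below 0.01 m and angle between spacer20's own z axis and vertical below 0.15 rad and linear speed of spacer20 below 0.02 m/s); the robot touches nothing.
It fails at once if a slat is pressed against the red spacer with more than 15 N (contact force between spacer20 and pinned above 15 N or contact force between spacer20 and slat1 above 15 N or contact force between spacer20 and slat2 above 15 N).
It fails at once if another thing is shifted by more than 15 mm (distance of any of spacer12, spacer28, pin_tin, hammer, mug, chisel, glue, offcut from where it was at the start of the episode above 0.015 m).
It also fails if it takes over 72 s, if anything falls off the work surface, if the arm or the gripper's body presses on something with over 40 N, if the wrist force passes 120 N, or if a joint passes its speed limit or range.

ROBOT

A 6-joint arm with a two-finger parallel gripper is mounted at the origin on the work surface. World frame = base frame: x ahead of the robot, y to its left, z up, the work surface at z = 0. Lengths are in mm, angles in rad, forces in N, time in s.
With the tool pointing down it reaches from about 425 to 950 mm from the base axis. Payload 14.7 kg.
Tool frame: the origin (TCP) lies between the finger pads; the fingertips stand 19 mm ahead of it and the grasp point (between the pads) is the TCP; z points along the fingers, y is the line along which they close (so a half turn about z gives the same grasp; the last joint's range is limited). The gripper opens to 85 mm and grips with 20 to 120 N. Pads are 22 mm wide; open, the fingers measure 114 mm over their backs; the gripper's body (76 mm by 85 mm) begins 54 mm behind the grasp point. The pads swing forward as they close: fully open they stand 13 mm farther back than shut.
Start: joints at [1.177, 0.48, 1.596, -0, 1.065, -0.047], TCP at [220.904, 611.305, 227.097] pointing down, gripper open.
Joint ranges: [-2.75, 2.75], [-0.82, 2.05], [0.23, 2.67], [-1.56, 4.7], [0.09, 2.69], [-2.92, 2.92]. Speed limits (rad/s): [1.89, 1.89, 2.39, 3.01, 3.01, 3.01].

INTERFACE

Orientations are given as a rotation vector (axis times angle).
In Python, from plant import arm, optics, models gives the robot as it stands.
- The arm moves only by the tool arm_command, never from a script. Its argument "plan" is text: rows parted by semicolons, each of 5 numbers parted by spaces: the shift along the world's x, y, z scaled (see below), then the turn about the world's z scaled (see below), then the opening, from 0 (shut) to 1 (fully open). In form: dx dy dz roll grip; .... A call has 1 to 20 rows; each row shifts and turns the commanded pose from where the row before left it; what a row does not reach is not made up. The controller multiplies each number of a shift by 0.04 m and each number of a turn by 8 degrees. A row lasts 1/8 s, in which the tool goes at most 62.5 mm and 10.7 degrees, less where a joint would pass 70% of its speed; a pose out of reach is approached as far as the arm can. A call with a number of a shift or a turn outside -1 to 1 is refused whole. A call with a gripper value outside its range is refused whole. The fingers move at their own pace and stop on an object; "force" is the grip in N (left out, the last holds). Time passes only in rows, so rows that do not move let the fingers close. It gives the time, the measured TCP pose, the force, the opening and the grip force at its end, in the units of the state.
- arm.sense(): the state, without advancing time (a new reading comes with each control period).
- optics.camera(name): name is "scene" or "side" or "wrist"; returns a dict with "img" (384x512x3 uint8, red, green, blue), "camera_matrix" (3x3 intrinsics, pixels), "rvec" (rotation vector, rad) and "tvec" (3), from world to camera coordinates, as OpenCV has them. Camera axes: x right, y down, z forward; pixel columns grow to the right and rows downward; lengths in mm; the calibration is good to about 2 mm. A picture is of the moment at which its call begins. There is no depth.
- arm.hand_in(): hands the job in; it is judged then, once.
Trained networks look in the newest picture that a camera, given by its name, has taken for a name from the list of things; names that differ only in an ending like _2 or _b are one class to them, and where a whole thing is asked for, a point or a joint stands for the part that bears it (a point fixed in the world has none). Each returns a list of dicts, best first, with "confidence" (0 to 1); they miss things now and then, are a little off and sometimes report something else, mostly with a low value. They report only what shows in the picture. A call takes as long as a camera call. They do not tell look-alikes from the thing itself.
- models.boxes_of(thing, camera): "bbox" ([left, top, right, bottom] in pixels, round what is visible of it).
- models.pinpoint(thing, camera): "location" ([row, column] in pixels: a listed point, or the origin of a listed thing).
The state is a dict: "time": time; "joint_positions": joint angles; "qvel": joint speeds; "tau": joint torques, N m; "tool_pos": TCP position; "eef_rot": TCP orientation; "ft_force": force on the tool from outside, world axes, zero at the start; "torque": the same for the moment, N m; "gripper_width": finger opening in mm; "grip_force": force on a finger pad.
Only numpy, scipy, OpenCV 4.12 (cv2) and the standard library are available. Lean on these libraries where they do the work, as an engineer would, in place of code of your own. Each camera call takes 0.05 s, during which the arm holds its last target. There are 200 camera calls.

## Working session

There is one attempt and no reset: what is moved stays moved. The work goes in short steps, Python scripts to look and compute and a tool call to move; the robot and the scene stay as the last step left them, time stands still between calls to the robot, and variables do not carry over. Pictures are saved under pics/ and viewed, at most 10 in all, crops included, and the job is handed in when it is done.

Besides the shell and the picture viewer there is one more tool, called after "Emit:" in YAML: its name, and indented under it one key for each argument. arm_command: Moves the arm, as the interface text tells. Shifts and turns lie within -1 to 1; 1 stands for 0.04 m of shift or 8 degrees of turn. Its arguments: {"type":"object","properties":{"plan":{"type":"string"},"force":{"type":"number"}},"required":["plan"]}

```bash
mkdir -p pics; cat > h.py <<'E'
import numpy as np, cv2
from plant import arm, optics, models
def cam(n):
    c=optics.camera(n); c['R']=cv2.Rodrigues(np.array(c['rvec'],float))[0]; c['t']=np.array(c['tvec'],float).ravel(); c['K']=np.array(c['camera_matrix'],float); return c
def ray(c,u,v,z):
    d=c['R'].T@np.linalg.inv(c['K'])@[u,v,1]; o=-c['R'].T@c['t']
    return (o+d*(z-o[2])/d[2]).round(1)
def proj(c,p):
    q=c['K']@(c['R']@np.array(p,float)+c['t']); return q[:2]/q[2]
def save(c,n,crop=None,s=1):
    i=c['img'][:,:,::-1]
    if crop: i=i[crop[1]:crop[3],crop[0]:crop[2]]
    cv2.imwrite('pics/'+n+'.png',cv2.resize(i,None,fx=s,fy=s,interpolation=cv2.INTER_CUBIC))
E
python3 - <<'E'
from h import *
A=cam('scene');B=cam('side')
cv2.imwrite('pics/a.png',cv2.resize(np.vstack([A['img'],B['img']])[:,:,::-1],None,fx=.78,fy=.78))
save(A,'s1',None,1.5)
H={'frame':0,'pinned_top':34,'slat1_top':34,'slat2_top':34,'spacer20':6,'spacer12':6,'spacer28':6,'tray':0}
for n,c in(('scene',A),('side',B)):
    print(n,(-c['R'].T@c['t']).round())
    for k,z in H.items():
        print(k,[(np.round(r['location']),round(r['confidence'],2),ray(c,r['location'][1],r['location'][0],z)[:2]) for r in models.pinpoint(k,n)[:4]])
print(arm.sense())
E
```

```text
scene [1208.  533. 1375.]
frame []
pinned_top [(array([168., 203.]), 0.79, array([ 500.9, -180.5]))]
slat1_top [(array([184., 218.]), 0.59, array([526. , -97.7]))]
slat2_top [(array([205., 236.]), 0.98, array([562.7,   2.2]))]
spacer20 [(array([250., 432.]), 0.96, array([344.8, 609.1])), (array([303., 314.]), 0.73, array([702.1, 384.1])), (array([324., 360.]), 0.73, array([685. , 524.9])), (array([258., 341.]), 0.67, array([529.6, 380.7]))]
spacer12 [(array([250., 432.]), 0.96, array([344.8, 609.1])), (array([303., 314.]), 0.73, array([702.1, 384.1])), (array([324., 360.]), 0.73, array([685. , 524.9])), (array([258., 341.]), 0.67, array([529.6, 380.7]))]
spacer28 [(array([250., 432.]), 0.96, array([344.8, 609.1])), (array([303., 314.]), 0.73, array([702.1, 384.1])), (array([324., 360.]), 0.73, array([685. , 524.9])), (array([258., 341.]), 0.67, array([529.6, 380.7]))]
tray [(array([258., 340.]), 0.96, array([527.8, 378.9]))]
side [  47. 1474. 1112.]
frame [(array([183., 251.]), 0.65, array([ 547.4, -101.2])), (array([247., 224.]), 0.59, array([523. , 321.2]))]
pinned_top [(array([167
[... 848 characters left out ...]
rray([528.1, 357. ]))]
{'time': 0.9, 'joint_positions': array([ 1.17740540e+00,  4.80173720e-01,  1.59628088e+00, -1.80869141e-05,
        1.06510002e+00, -4.66064338e-02]), 'qvel': array([-0.00064071,  0.00032727,  0.00060454, -0.00066018,  0.00081385,
        0.00100535]), 'tau': array([-2.30256599e-03, -9.50487971e+01, -4.30625260e+01, -1.00454129e-04,
        1.05590163e-03, -4.40942983e-06]), 'tool_pos': array([220.91191794, 611.3168465 , 227.12075784]), 'eef_rot': array([5.41984726e-01, 3.09446405e+00, 5.28759856e-05]), 'ft_force': array([ 0.3025851 ,  0.9833186 , -0.03811379]), 'torque': array([0.04318259, 0.02086807, 0.02950354]), 'grip_force': 0.0, 'gripper_width': 85.3649088152252}
```

View pics/s1.png

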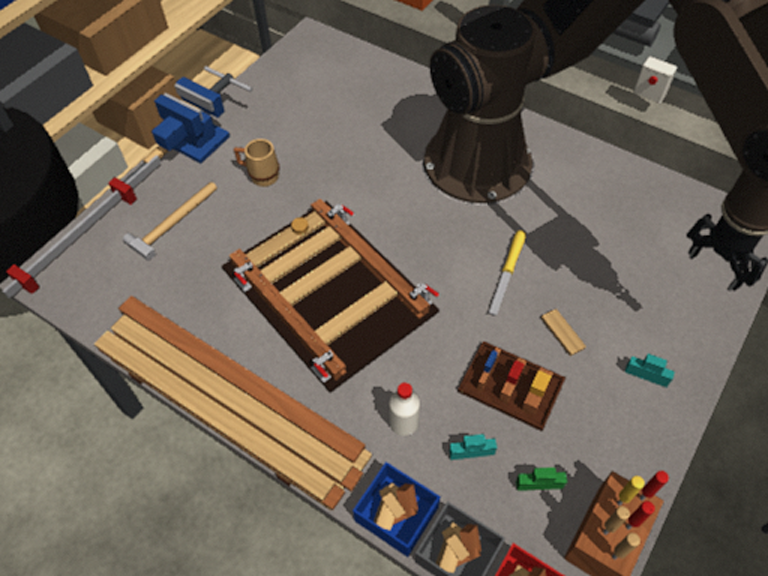

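The red grip in the tray middle (about 515,372 in the 1.5x view, 343,248 raw) is the only red block. The turquoise ones (652,370 and 473,447) and the green one (542,478) stand outside the tray and are look-alikes. I'll go above the tray and confirm up close.

Emit:
arm_command:
  plan: "0.75 -0.6 0.15 0 1;0.75 -0.6 0.15 0 1;0.75 -0.6 0.15 0 1;0.75 -0.6 0.15 0 1;0.75 -0.6 0.15 0 1;0.75 -0.6 0.15 0 1;0.75 -0.6 0.15 0 1;0.75 -0.6 0.15 0 1;0.75 -0.6 0.15 0 1;0.75 -0.6 0.15 0 1;0 0 0 0 1;0 0 0 0 1"
  force: 40

```text
time: 2.4
tool_pos: [520.6, 371.3, 286.9]
eef_rot: [-0.543, -3.094, 0.0]
ft_force: [-0.6, 0.0, -0.6]
gripper_width: 85.2
grip_force: 0.0
```

```bash
cat >> h.py <<'E'
def blob(c,col,z):
    h=cv2.cvtColor(c['img'],cv2.COLOR_RGB2HSV); H,S,V=[h[...,i].astype(int) for i in range(3)]
    m={'red':((H<6)|(H>174)),'blue':(H>100)&(H<125),'yellow':(H>20)&(H<32)}[col]&(S>170)&(V>60)
    n,l,st,ce=cv2.connectedComponentsWithStats(m.astype(np.uint8))
    o=[]
    for i in range(1,n):
        if st[i,4]>60:
            pts=np.argwhere(l==i)[:,::-1].astype(np.float32)
            o.append((st[i].tolist(),ce[i].round(1).tolist(),ray(c,*ce[i],z)[:2].tolist(),cv2.minAreaRect(pts)[1:]))
    return o
E
python3 - <<'E'
from h import *
c=cam('wrist'); print((-c['R'].T@c['t']).round(),arm.sense()['tool_pos'].round(1),c['R'].round(2))
save(c,'w1',None,1.5)
for k in('red','blue','yellow'): print(k,blob(c,k,70))
print([(np.round(r['location']),round(r['confidence'],2),ray(c,r['location'][1],r['location'][0],6)[:2]) for r in models.pinpoint('spacer20','wrist')])
print([(np.round(r['location']),round(r['confidence'],2),ray(c,r['location'][1],r['location'][0],0)[:2]) for r in models.pinpoint('tray','wrist')])
E
```

```text
[458. 394. 435.] [520.3 371.6 286.9] [[ 0.34  0.94 -0.  ]
 [ 0.91 -0.33  0.27]
 [ 0.25 -0.09 -0.96]]
red [([247, 141, 29, 39, 660], [261.3, 159.7], [523.0, 374.1], ((35.77708435058594, 18.782970428466797), 63.43495178222656)), ([32, 164, 34, 9, 220], [49.3, 167.6], [445.5, 131.3], ((7.377512454986572, 33.06013107299805), 86.8201675415039)), ([440, 274, 72, 27, 1047], [476.8, 287.5], [784.9, 587.4], ((26.0, 71.0), 90.0)), ([439, 359, 27, 25, 330], [452.2, 370.9], [912.7, 531.1], ((32.72731018066406, 12.480753898620605), 56.30992889404297))]
blue [([210, 162, 22, 33, 365], [221.3, 178.0], [527.7, 321.0], ((33.093807220458984, 11.62755298614502), 63.43495178222656)), ([315, 324, 16, 16, 147], [322.9, 330.8], [781.4, 373.3], ((17.076295852661133, 10.751744270324707), 71.56504821777344))]
yellow [([288, 121, 34, 40, 201], [301.7, 144.2], [521.7, 425.0], ((33.81102752685547, 24.266773223876953), 66.03751373291016))]
[(array([168., 232.]), 0.87, array([531. , 327.1])), (array([218., 388.]), 0.8, array([680.5, 516.2])), (array([152., 262.]), 0.64, array([524.1, 375.3])), (array([133., 297.]), 0.63, array([516.1, 428.5])), (array([254., 297.]), 0.61, array([690.1, 373. ]))]
[(array([148., 261.]), 0.89, array([520.3, 375.7]))]
```

View pics/w1.png

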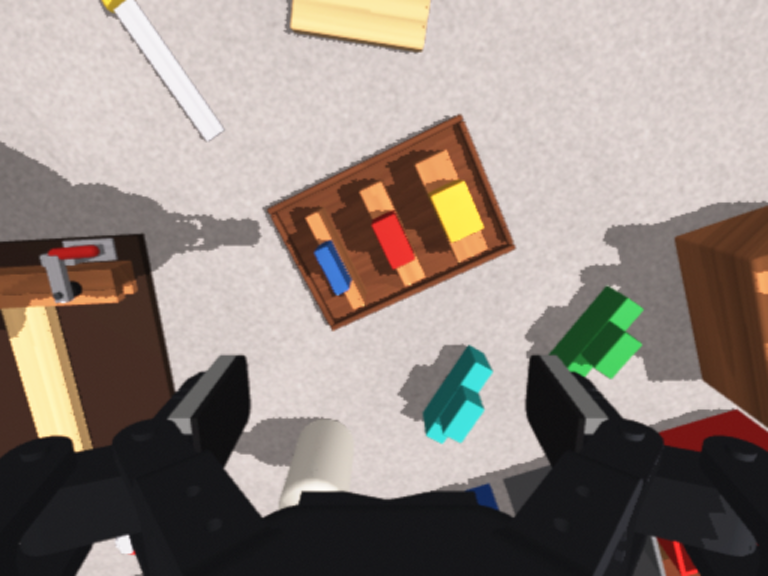

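The enlarged wrist view confirms it: red grip on a pine blade in the middle of the tray at (392,242), blue to its left and yellow to its right. Turquoise (460,395) and green (605,340) stand outside and are look-alikes.

```bash
python3 - <<'E'
from h import *
c=cam('wrist')
P=[ray(c,u/1.5,v/1.5,16)[:2] for u,v in((267,210),(460,117),(513,246),(333,327))]
print(P,sum(P)/4)
a=P[1]-P[0];b=P[2]-P[3];d=P[3]-P[0];e=P[2]-P[1]
for v in(a,b,d,e):print(np.hypot(*v),np.degrees(np.arctan2(v[1],v[0])))
print(blob(c,'red',78))
# blade ends: red blade top z=48 corners
for u,v in((361,190),(381,182),(404,285),(425,273)): print(ray(c,u/1.5,v/1.5,48))
E
```

```text
[array([468.9, 275.3]), array([452.2, 461.7]), array([575.3, 473.9]), array([593.2, 289.7])] [522.4  375.15]
187.14660028971937 95.1195904786756
185.0676903189749 95.55040319332689
125.13133100866472 6.608186995104693
123.70307191011867 5.659897078123037
[([247, 141, 29, 40, 656], [261.1, 160.1], [521.5, 374.7], ((35.77708435058594, 18.782970428466797), 63.43495178222656)), ([32, 164, 33, 9, 218], [49.0, 167.7], [445.6, 137.1], ((7.340830326080322, 32.15982437133789), 87.1375961303711)), ([440, 274, 72, 27, 999], [476.5, 287.8], [777.3, 583.7], ((26.0, 71.0), 90.0)), ([438, 358, 28, 26, 359], [451.7, 371.0], [902.0, 528.6], ((34.39141082763672, 13.312804222106934), 56.3099365234375))]
[479.1 363.4  48. ]
[478.6 381.   48. ]
[567.5 369.8  48. ]
[563.5 390.4  48. ]
```

Emit:
arm_command:
  plan: "0.02 0.05 0 0.8 0.45;0.02 0.05 0 0.8 0.45;0 0 0 0.8 0.45;0 0 0 0.75 0.45;0 0 -0.9 0 0.45;0 0 -0.9 0 0.45;0 0 -0.9 0 0.45;0 0 -0.9 0 0.45;0 0 -0.5 0 0.45;0 0 0 0 0.45;0 0 0 0 0.45"

```text
time: 3.98
tool_pos: [522.7, 375.9, 124.0]
eef_rot: [-0.147, 3.137, 0.001]
ft_force: [0.5, 0.4, -0.1]
gripper_width: 38.5
grip_force: 0.0
```

```bash
python3 - <<'E'
from h import *
c=cam('wrist'); s=arm.sense(); print(s['tool_pos'].round(1),s['eef_rot'],s['gripper_width'])
save(c,'w2',None,1.5)
for k in('red','blue','yellow'): print(k,blob(c,k,78)[:2])
E
```

```text
[522.9 375.9 124.3] [-1.46514809e-01  3.13678908e+00  1.26609767e-03] 38.248257167421
red [([242, 169, 32, 66, 2000], [257.7, 201.0], [519.6, 374.4], ((65.0, 31.0), 90.0))]
blue [([167, 170, 26, 61, 900], [180.8, 193.5], [519.2, 324.0], ((60.488746643066406, 23.7965145111084), 85.91438293457031))]
yellow [([318, 177, 15, 57, 70], [320.5, 200.9], [515.6, 415.6], ((10.429031372070312, 57.723480224609375), 14.03624439239502))]
```

View pics/w2.png

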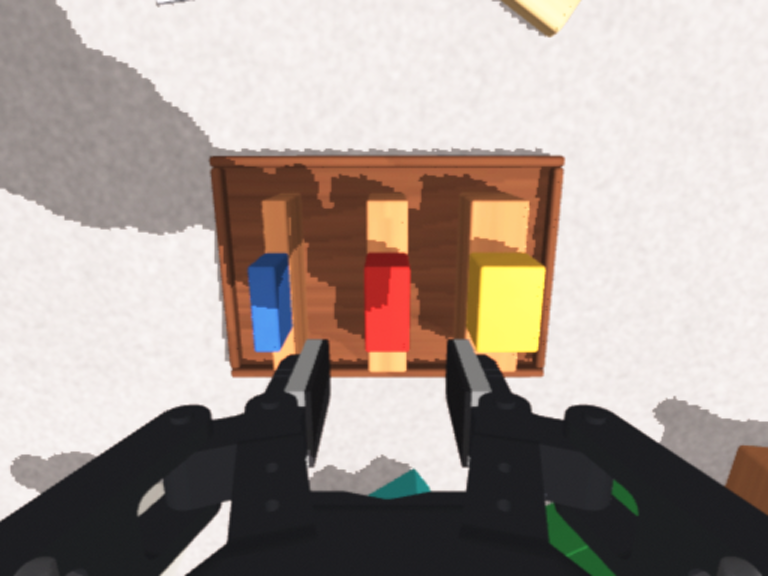

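Red grip at (388,302) is centred between the fingers and square to them, and its neighbours are clear. Going down to grip.

Emit:
arm_command:
  plan: "0 0 -0.5 0 0.42;0 0 -0.5 0 0.42;0 0 -0.35 0 0.42;0 0 0 0 0.42;0 0 0 0 0.1;0 0 0 0 0.1;0 0 0 0 0.1;0 0 0 0 0.1;0 0 0 0 0.1"
  force: 30

```text
time: 5.15
tool_pos: [522.8, 375.5, 69.5]
eef_rot: [-0.146, 3.138, 0.001]
ft_force: [-0.2, 0.7, 5.9]
gripper_width: 18.7
grip_force: 30.1
```

Emit:
arm_command:
  plan: "0 0 0.4 0 0.1;0 0 0.8 0 0.1;0 0 0.9 0 0.1;0 0 0.9 0 0.1;0 -0.9 1 -0.5 0.1;0 -1 0 -0.5 0.1;0 -1 0 -0.5 0.1;0 -1 0 -0.5 0.1;0 -1 0 -0.5 0.1;0 -1 0 -0.4 0.1;0 -1 0 0 0.1;0 -1 0 0 0.1;0 -1 0 0 0.1;0 -1 0 0 0.1;0 -0.9 0 0 0.1;0 0 0 0 0.1;0 0 0 0 0.1"

```text
time: 7.28
tool_pos: [522.4, -56.5, 229.6]
eef_rot: [0.489, 3.103, 0.0]
ft_force: [0.0, 0.0, -0.0]
gripper_width: 18.6
grip_force: 29.5
```

```bash
python3 - <<'E'
from h import *
c=cam('wrist'); s=arm.sense(); print(s['tool_pos'].round(1),s['eef_rot'],s['gripper_width'],s['grip_force'])
save(c,'w3',None,1.5)
for k in('pinned_top','slat1_top','slat2_top'):
    print(k,[(np.round(r['location']),round(r['confidence'],2),ray(c,r['location'][1],r['location'][0],34)[:2]) for r in models.pinpoint(k,'wrist')[:3]])
E
```

```text
[522.4 -56.1 229.5] [4.87652741e-01 3.10331031e+00 2.69606551e-04] 18.87162095031692 29.54133689403534
pinned_top [(array([183., 141.]), 0.7, array([ 504.7, -191.9]))]
slat1_top [(array([182., 212.]), 0.79, array([ 528.5, -114.5]))]
slat2_top [(array([185., 326.]), 0.69, array([572.1,   9.1]))]
```

View pics/w3.png

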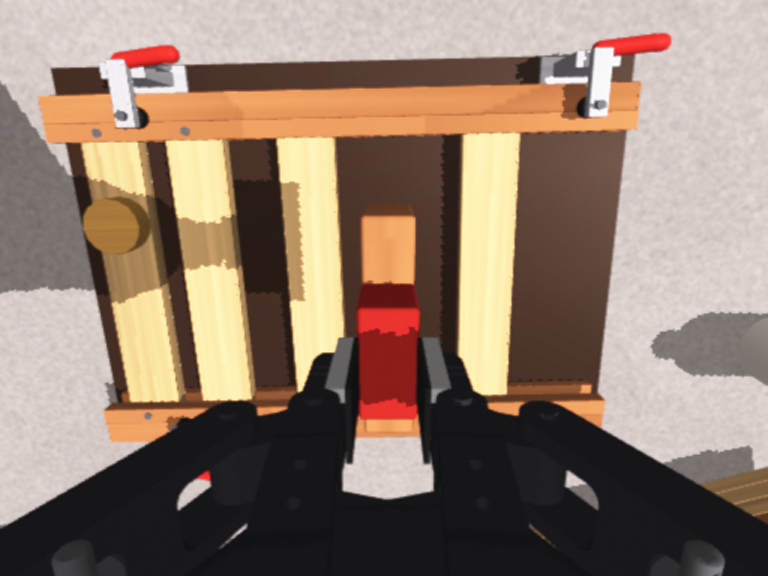

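Pinned slat 2 spans columns 167-245, slat 1 280-345 and slat 2 460-520, with the tin at (115,225). The spacer is held upright at (388,350). Next, the edges and the row direction.

```bash
python3 - <<'E'
from h import *
c=cam('wrist')
g=c['img'].astype(int).sum(2)
for v in(100,110,120,225,245):
    gr=np.diff(g[v]); e=[(u,gr[u]) for u in range(40,400) if abs(gr[u])>60]
    print(v,e)
def L(a,b): return ray(c,a[0]/1.5,a[1]/1.5,46)[:2]
# stile upper top outer edge and lower top edge endpoints
for p,q in(((40,97),(640,83)),((106,441),(604,432))):
    P,Q=[ray(c,x/1.5,y/1.5,46)[:2] for x,y in(p,q)]; d=Q-P; print(P,Q,np.hypot(*d),np.degrees(np.arctan2(d[1],d[0])))
E
```

```text
100 [(43, np.int64(-203)), (44, np.int64(-176)), (53, np.int64(205)), (54, np.int64(173)), (91, np.int64(-183)), (96, np.int64(-62)), (97, np.int64(-144)), (109, np.int64(222)), (110, np.int64(211)), (147, np.int64(-90)), (148, np.int64(-103)), (151, np.int64(-114)), (152, np.int64(-86)), (183, np.int64(267)), (184, np.int64(209)), (221, np.int64(-148)), (222, np.int64(-142)), (223, np.int64(-124)), (306, np.int64(114)), (307, np.int64(234)), (308, np.int64(138)), (345, np.int64(-288)), (346, np.int64(-77))]
110 [(40, np.int64(88)), (41, np.int64(139)), (44, np.int64(-70)), (45, np.int64(-214)), (46, np.int64(-174)), (54, np.int64(68)), (55, np.int64(209)), (56, np.int64(165)), (92, np.int64(-81)), (93, np.int64(-182)), (98, np.int64(-82)), (99, np.int64(-85)), (110, np.int64(83)), (111, np.int64(269)), (112, np.int64(175)), (148, np.int64(-63)), (149, np.int64(-139)), (152, np.int64(-110)), (153, np.int64(-95)), (184, np.int64(283)), (185, np.int64(203)), (222, np.int64(-209)), (223, np.int64(-169)), (293, np.int64(-61)), (305, np.int64(65)), (306, np.int64(156)), (307, np.int64(219
[... 1517 characters left out ...]
7, np.int64(-127)), (168, np.int64(-64)), (194, np.int64(70)), (195, np.int64(310)), (196, np.int64(193)), (205, np.int64(-71)), (206, np.int64(-329)), (207, np.int64(-173)), (218, np.int64(65)), (219, np.int64(96)), (231, np.int64(-106)), (232, np.int64(-81)), (239, np.int64(67)), (277, np.int64(-81)), (284, np.int64(101)), (285, np.int64(74)), (296, np.int64(-79)), (297, np.int64(-89)), (308, np.int64(84)), (309, np.int64(280)), (310, np.int64(193)), (336, np.int64(-72)), (337, np.int64(-325)), (338, np.int64(-86)), (398, np.int64(160)), (399, np.int64(205))]
[ 355.5 -245.5] [468.9 136.2] 398.18896267978096 73.45373893766994
[ 606.5 -325. ] [722.5  64.7] 406.5981923225926 73.42358045267214
```

```bash
python3 - <<'E'
from h import *
c=cam('wrist')
a=np.radians(73.4); ey=np.array([np.cos(a),np.sin(a)]); ex=np.array([ey[1],-ey[0]])
for n,p in dict(pl=((110,100),(128,225)),pr=((148.2,100),(162.2,225)),s1l=((184.2,100),(194.4,225)),s1r=((222.3,100),(225.3,225)),s2l=((307.6,100),(304.8,225)),s2r=((345.7,100),(338.7,225))).items():
    P,Q=[ray(c,u,v,34)[:2] for u,v in p]; d=Q-P
    print(n,P,Q,'row',P@ey,Q@ey,'ang+90',np.degrees(np.arctan2(d[1],d[0]))+90)
s=arm.sense()['tool_pos'][:2]; print('tcp row,x',s@ey,s@ex,ey,ex)
# stiles x
for u,v in((300,135),(250,402),(300,85)): print(ray(c,u/1.5,v/1.5,46)[:2]@ex)
E
```

```text
pl [ 410.3 -186.1] [ 547.5 -227. ] row -61.125893961700626 -61.12484324936224 ang+90 73.40042049905293
pr [ 422.7 -147.3] [ 559.9 -188.2] row -20.400442316631825 -20.399391604293356 ang+90 73.40042049905293
s1l [ 434.4 -110.8] [ 571.6 -151.8] row 17.920885549983737 17.826104004875646 ang+90 73.36207564040107
s1r [446.8 -72.2] [ 582.8 -116.7] row 58.45467268015956 54.66293608353753 ang+90 71.88159922435099
s2l [474.6  14.3] [611.7 -26.7] row 149.29171198525185 149.1683616034033 ang+90 73.35061151872941
s2r [487.   52.9] [624.   11.7] row 189.82549911542768 189.48191538194556 ang+90 73.26239491239636
tcp row,x 95.55849865169237 516.7508030701503 [0.28568837 0.95832257] [ 0.95832257 -0.28568837]
438.6162642244426
640.7864985719358
407.07877514207945
```

Emit:
arm_command:
  plan: "-0.04 -0.8 0 0.16 0.1;-0.05 -0.8 0 0 0.1;-0.05 -0.89 0 0 0.1;0 0 -0.9 0 0.1;0 0 -0.9 0 0.1;0 0 -0.9 0 0.1;0 0 0 0 0.1;0 0 0 0 0.1"

```text
time: 8.57
tool_pos: [517.5, -156.3, 122.1]
eef_rot: [0.453, 3.108, -0.0]
ft_force: [0.8, 0.5, 0.2]
gripper_width: 18.4
grip_force: 29.6
```

```bash
cat >>h.py <<'E'
a=np.radians(73.4); ey=np.array([np.cos(a),np.sin(a)]); ex=np.array([ey[1],-ey[0]])
def st():
    s=arm.sense(); p=s['tool_pos']; f=s['ft_force']
    v=s['eef_rot'];print('t%.2f row %.2f x %.2f z %.2f | f row %.2f x %.2f z %.2f | yaw %.2f w %.1f g %.1f'%(s['time'],p[:2]@ey,p[:2]@ex,p[2],f[:2]@ey,f[:2]@ex,f[2],2*np.degrees(np.arctan2(v[1],v[0]))-90,s['gripper_width'],s['grip_force']))
E
python3 - <<'E'
from h import *
st()
c=cam('wrist');save(c,'w4',None,1.5)
E
```

```text
t8.57 row -1.93 x 540.59 z 122.13 | f row 0.68 x 0.64 z 0.20 | yaw 73.43 w 18.4 g 29.6
```

View pics/w4.png

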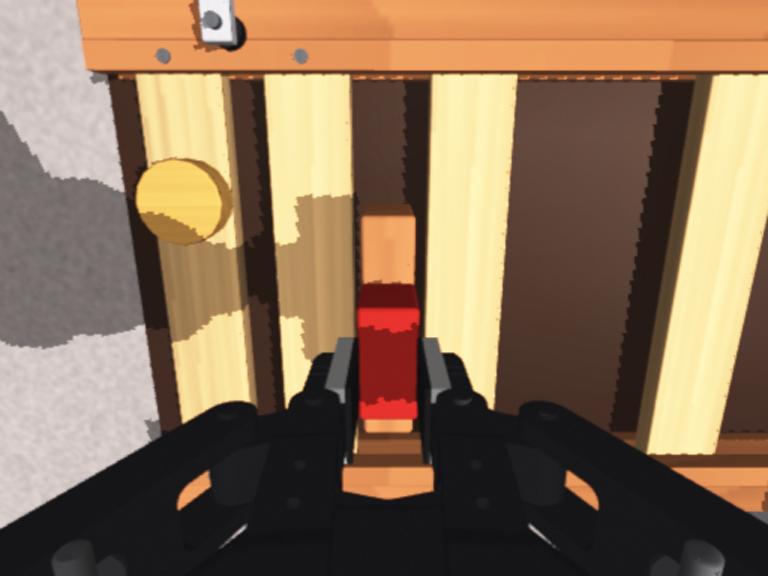

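The spacer (388,300) hangs over the gap between the pinned slat (right edge 352) and slat 1 (left edge 430). Going down and toward the pinned slat.

Emit:
arm_command:
  plan: "0 0 -0.5 0 0.1;0 0 -0.4 0 0.1;0 0 -0.2 0 0.1;0 0 -0.05 0 0.1;-0.018 -0.06 0 0 0.1;-0.018 -0.06 0 0 0.1;0 0 0 0 0.1;0 0 0 0 0.1"

```text
time: 9.62
tool_pos: [515.9, -161.4, 75.5]
eef_rot: [0.453, 3.108, -0.0]
ft_force: [-0.5, -0.6, 6.2]
gripper_width: 18.7
grip_force: 30.3
```

```bash
python3 -c "
from h import *
st()"
```

```text
t9.62 row -7.26 x 540.46 z 75.50 | f row -0.71 x -0.26 z 6.15 | yaw 73.40 w 18.7 g 30.3
```

Emit:
arm_command:
  plan: "0 0 0.015 0 0.1;-0.0036 -0.012 0 0 0.1;-0.0036 -0.012 0 0 0.1;-0.0036 -0.012 0 0 0.1;-0.0036 -0.012 0 0 0.1;0 0 0 0 0.1"

```text
time: 10.38
tool_pos: [514.9, -163.1, 75.7]
eef_rot: [-0.453, -3.109, 0.0]
ft_force: [-0.3, 1.1, -1.6]
gripper_width: 18.8
grip_force: 29.6
```

```bash
python3 -c "
from h import *
st()"
```

```text
t10.38 row -9.17 x 540.00 z 75.69 | f row 0.98 x -0.62 z -1.57 | yaw -286.59 w 18.8 g 29.6
```

Emit:
arm_command:
  plan: "-0.0036 -0.012 0 0 0.1;-0.0036 -0.012 0 0 0.1;0 0 0 0 0.1"

```text
time: 10.75
tool_pos: [514.6, -164.0, 75.7]
eef_rot: [-0.453, -3.109, 0.0]
ft_force: [0.5, 0.3, -0.7]
gripper_width: 18.7
grip_force: 29.6
```

```bash
python3 -c "
from h import *
st()"
```

```text
t10.75 row -10.16 x 539.96 z 75.68 | f row 0.46 x 0.35 z -0.68 | yaw -286.59 w 18.7 g 29.6
```

Emit:
arm_command:
  plan: "-0.0036 -0.012 0 0 0.1;0 0 0 0 0.1"

```text
time: 11.0
tool_pos: [514.5, -164.4, 75.7]
eef_rot: [0.453, 3.109, 0.0]
ft_force: [0.7, 1.5, 0.1]
gripper_width: 18.5
grip_force: 29.7
```

Emit:
arm_command:
  plan: "-0.0022 -0.007 0 0 0.1;0 0 0 0 0.1"

```text
time: 11.25
tool_pos: [514.4, -164.6, 75.7]
eef_rot: [0.453, 3.109, 0.0]
ft_force: [0.7, 3.9, 2.2]
gripper_width: 19.1
grip_force: 29.9
```

Emit:
arm_command:
  plan: "-0.0022 -0.007 0 0 0.1;0 0 0 0 0.1"

```text
time: 11.5
tool_pos: [514.4, -164.9, 75.8]
eef_rot: [0.453, 3.109, 0.0]
ft_force: [1.6, 4.5, 3.3]
gripper_width: 19.0
grip_force: 30.0
```

Emit:
arm_command:
  plan: "0 0 0 0 0.42;0 0 0 0 0.42;0 0 0 0 0.42;0 0 0.4 0 0.42;0 0 0.8 0 0.42;0 0 0.9 0 0;0.23 0.77 0 0 0;0.23 0.77 0 0 0;0.23 0.77 0 0 0;0 0 0 0 0;0 0 0 0 0"

```text
time: 12.88
tool_pos: [541.9, -72.9, 160.3]
eef_rot: [0.452, 3.108, -0.0]
ft_force: [0.1, -0.6, 0.4]
gripper_width: 0.1
grip_force: 0.0
```

```bash
python3 - <<'E'
from h import *
st()
c=cam('wrist');save(c,'w5',None,1.5)
print(blob(c,'red',84))
E
```

```text
t12.88 row 84.95 x 540.11 z 160.34 | f row -0.57 x 0.30 z 0.37 | yaw 73.44 w 0.1 g 0.0
[([118, 161, 41, 57, 1997], [138.4, 188.3], [513.2, -158.6], ((57.1280517578125, 38.20608139038086), 84.80557250976562))]
```

View pics/w5.png

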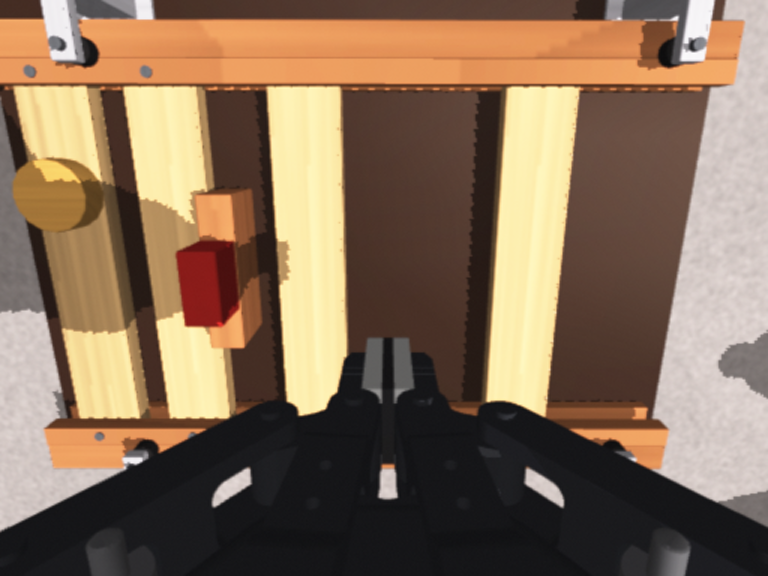

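Spacer stands against the pinned slat at (215,285). The shut fingers are over the wide gap at (388,370). Going down behind slat 1.

Emit:
arm_command:
  plan: "0 0 -0.8 0 0;0 0 -0.8 0 0;0 0 -0.8 0 0;0 0 -0.55 0 0;0 0 0 0 0;-0.03 -0.1 0 0 0;0 0 0 0 0"

```text
time: 13.8
tool_pos: [541.3, -77.3, 42.8]
eef_rot: [0.454, 3.107, -0.0]
ft_force: [0.8, -0.0, -0.4]
gripper_width: 0.0
grip_force: 0.0
```

```bash
python3 -c "
from h import *
st()"
```

```text
t13.80 row 80.57 x 540.77 z 42.80 | f row 0.21 x 0.73 z -0.37 | yaw 73.38 w 0.0 g 0.0
```

Emit:
arm_command:
  plan: "-0.0072 -0.024 0 0 0;-0.0072 -0.024 0 0 0;-0.0072 -0.024 0 0 0;-0.0072 -0.024 0 0 0;0 0 0 0 0"

```text
time: 14.42
tool_pos: [539.5, -80.5, 41.7]
eef_rot: [-0.453, -3.109, 0.0]
ft_force: [0.3, -0.2, 0.2]
gripper_width: -0.3
grip_force: 0.0
```

Emit:
arm_command:
  plan: "-0.0072 -0.024 0 0 0;-0.0072 -0.024 0 0 0;-0.0072 -0.024 0 0 0;-0.0072 -0.024 0 0 0;0 0 0 0 0"

```text
time: 15.05
tool_pos: [538.3, -84.4, 41.7]
eef_rot: [-0.453, -3.109, 0.0]
ft_force: [-0.8, 0.2, -0.0]
gripper_width: -0.1
grip_force: 0.0
```

Emit:
arm_command:
  plan: "-0.0072 -0.024 0 0 0;-0.0072 -0.024 0 0 0;-0.0072 -0.024 0 0 0;-0.0072 -0.024 0 0 0;0 0 0 0 0"

```text
time: 15.68
tool_pos: [537.2, -88.2, 41.7]
eef_rot: [-0.453, -3.109, 0.0]
ft_force: [0.1, -0.0, 0.1]
gripper_width: 0.1
grip_force: 0.0
```

```bash
python3 -c "
from h import *
st()"
```

```text
t15.68 row 68.93 x 540.02 z 41.69 | f row 0.00 x 0.12 z 0.08 | yaw -286.59 w 0.1 g 0.0
```

Emit:
arm_command:
  plan: "-0.0072 -0.024 0 0 0;-0.0072 -0.024 0 0 0;0 0 0 0 0"

```text
time: 16.05
tool_pos: [536.6, -90.1, 41.7]
eef_rot: [-0.453, -3.109, 0.0]
ft_force: [0.1, 0.5, -0.6]
gripper_width: 0.2
grip_force: 0.0
```

Emit:
arm_command:
  plan: "-0.0072 -0.024 0 0 0;-0.0072 -0.024 0 0 0;0 0 0 0 0"

```text
time: 16.42
tool_pos: [536.1, -92.1, 41.7]
eef_rot: [0.453, 3.109, -0.0]
ft_force: [-0.2, 0.3, 0.5]
gripper_width: 0.2
grip_force: 0.0
```

Emit:
arm_command:
  plan: "-0.0072 -0.024 0 0 0;-0.0072 -0.024 0 0 0;0 0 0 0 0"

```text
time: 16.8
tool_pos: [535.5, -94.0, 41.7]
eef_rot: [-0.453, -3.109, 0.0]
ft_force: [-0.6, -0.1, 0.1]
gripper_width: 0.2
grip_force: 0.0
```

```bash
python3 -c "
from h import *
st()"
```

```text
t16.80 row 62.93 x 540.00 z 41.70 | f row -0.25 x -0.50 z 0.08 | yaw -286.59 w 0.2 g 0.0
```

Emit:
arm_command:
  plan: "-0.0072 -0.024 0 0 0;0 0 0 0 0"

```text
time: 17.05
tool_pos: [535.2, -94.9, 41.7]
eef_rot: [0.453, 3.109, -0.0]
ft_force: [-0.2, 0.5, 0.6]
gripper_width: 0.0
grip_force: 0.0
```

Emit:
arm_command:
  plan: "-0.0072 -0.024 0 0 0;0 0 0 0 0"

```text
time: 17.3
tool_pos: [534.9, -95.9, 41.7]
eef_rot: [-0.453, -3.109, 0.0]
ft_force: [-1.0, -0.1, -1.0]
gripper_width: 0.1
grip_force: 0.0
```

```bash
python3 - <<'E'
from h import *
st()
c=cam('wrist')
g=c['img'].astype(int).sum(2)
for v in(80,120,150):
    gr=np.diff(g[v]); print(v,[(u,int(gr[u])) for u in range(30,420) if abs(gr[u])>100])
cv2.imwrite('pics/w6.png',cv2.resize(c['img'][:,:,::-1],None,fx=1.5,fy=1.5))
E
```

```text
t17.30 row 60.91 x 539.97 z 41.68 | f row -0.39 x -0.88 z -0.99 | yaw -286.59 w 0.1 g 0.0
80 [(86, -108), (87, -107), (99, -110), (167, 114), (168, 232), (169, 156), (252, -176), (253, -194)]
120 [(92, -132), (104, -105), (170, 138), (171, 250), (172, 144), (252, -136), (253, -236)]
150 [(173, 247), (174, 201), (253, -261)]
```

View pics/w6.png

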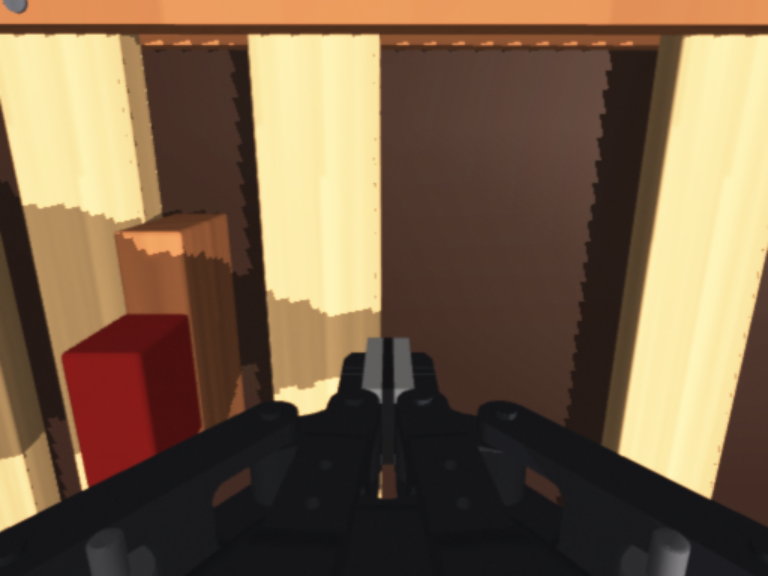

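```bash
python3 - <<'E'
from h import *
c=cam('wrist'); p=arm.sense()['tool_pos']
o=-c['R'].T@c['t']; print('cam rel',(o-p).round(), (o-p)[:2]@ex,(o-p)[:2]@ey)
for xx in(-11,0,11):
  for z in(0,-6,-10,-19,-25): print(xx,z,(proj(c,[p[0]+xx*ex[0],p[1]+xx*ex[1],p[2]+z])*1.5).round())
d=ray(c,365/1.5,338/1.5,p[2]-6)-p; print(d[:2]@ey,d[:2]@ex); d=ray(c,365/1.5,338/1.5,p[2]-19)-p; print(d[:2]@ey,d[:2]@ex)
E
```

```text
cam rel [-64.  19. 148.] -66.87166078068601 -0.13976429742328733
-11 0 [388. 322.]
-11 -6 [388. 316.]
-11 -10 [388. 312.]
-11 -19 [388. 304.]
-11 -25 [388. 299.]
0 0 [388. 352.]
0 -6 [388. 345.]
0 -10 [388. 340.]
0 -19 [388. 331.]
0 -25 [388. 325.]
11 0 [388. 380.]
11 -6 [388. 373.]
11 -10 [388. 368.]
11 -19 [388. 357.]
11 -25 [388. 351.]
-8.117592695840926 -2.494836070691135
-8.79746052263934 2.92529120992547
```

The fingers seem to sit over the slat: the tips show at row 338, higher than expected, with no contact force and the slat unmoved. I'll back off and find the board by feel.

Emit:
arm_command:
  plan: "0.05 0.165 0 0 0;0.05 0.165 0 0 0;0 0 -0.05 0 0;0 0 -0.05 0 0;0 0 -0.05 0 0;0 0 -0.05 0 0;0 0 0 0 0"

```text
time: 18.27
tool_pos: [538.8, -82.7, 33.5]
eef_rot: [-0.453, -3.108, 0.0]
ft_force: [-0.5, 0.1, 0.1]
gripper_width: 0.1
grip_force: 0.0
```

Emit:
arm_command:
  plan: "0 0 -0.025 0 0;0 0 -0.025 0 0;0 0 0 0 0"

```text
time: 18.65
tool_pos: [538.8, -82.6, 31.6]
eef_rot: [-0.453, -3.109, -0.0]
ft_force: [0.8, -0.3, -0.3]
gripper_width: -0.1
grip_force: 0.0
```

Emit:
arm_command:
  plan: "0 0 -0.025 0 0;0 0 -0.025 0 0;0 0 0 0 0"

```text
time: 19.02
tool_pos: [538.9, -82.6, 29.6]
eef_rot: [-0.453, -3.109, -0.0]
ft_force: [0.7, 0.7, 0.2]
gripper_width: 0.0
grip_force: 0.0
```

Emit:
arm_command:
  plan: "0 0 -0.025 0 0;0 0 -0.025 0 0;0 0 -0.025 0 0;0 0 0 0 0"

```text
time: 19.52
tool_pos: [538.9, -82.6, 26.6]
eef_rot: [-0.453, -3.109, 0.0]
ft_force: [-0.3, -0.4, -0.0]
gripper_width: -0.2
grip_force: 0.0
```

Emit:
arm_command:
  plan: "0 0 -0.025 0 0;0 0 -0.025 0 0;0 0 0 0 0"

```text
time: 19.9
tool_pos: [538.9, -82.6, 24.6]
eef_rot: [-0.453, -3.109, 0.0]
ft_force: [-0.6, 0.5, 0.1]
gripper_width: -0.3
grip_force: 0.0
```

```bash
python3 -c "
from h import *
st()"
```

```text
t19.90 row 74.79 x 540.01 z 24.61 | f row 0.34 x -0.75 z 0.14 | yaw -286.59 w -0.3 g 0.0
```

Emit:
arm_command:
  plan: "-0.0072 -0.024 0 0 0;-0.0072 -0.024 0 0 0;-0.0072 -0.024 0 0 0;-0.0072 -0.024 0 0 0;0 0 0 0 0"

```text
time: 20.52
tool_pos: [537.8, -86.5, 24.7]
eef_rot: [0.453, 3.109, -0.0]
ft_force: [0.2, 0.2, 0.5]
gripper_width: -0.2
grip_force: 0.0
```

Emit:
arm_command:
  plan: "-0.0072 -0.024 0 0 0;-0.0072 -0.024 0 0 0;0 0 0 0 0"

```text
time: 20.9
tool_pos: [537.2, -88.4, 24.7]
eef_rot: [-0.453, -3.109, 0.0]
ft_force: [-0.0, -0.7, 0.6]
gripper_width: -0.2
grip_force: 0.0
```

Emit:
arm_command:
  plan: "-0.0072 -0.024 0 0 0;-0.0072 -0.024 0 0 0;0 0 0 0 0"

```text
time: 21.28
tool_pos: [536.6, -90.4, 24.7]
eef_rot: [0.454, 3.109, 0.0]
ft_force: [-0.1, 0.6, 0.1]
gripper_width: 0.3
grip_force: 0.0
```

Emit:
arm_command:
  plan: "-0.0072 -0.024 0 0 0;-0.0072 -0.024 0 0 0;0 0 0 0 0"

```text
time: 21.65
tool_pos: [536.1, -92.1, 24.7]
eef_rot: [0.453, 3.109, 0.0]
ft_force: [0.8, 2.0, -0.7]
gripper_width: 0.1
grip_force: 1.1
```

```bash
python3 -c "
from h import *
st()"
```

```text
t21.65 row 64.85 x 540.04 z 24.69 | f row 2.10 x 0.19 z -0.66 | yaw 73.40 w 0.1 g 1.1
```

Emit:
arm_command:
  plan: "-0.0107 -0.036 0 0 0;-0.0107 -0.036 0 0 0;-0.0107 -0.036 0 0 0;-0.0107 -0.036 0 0 0;-0.0107 -0.036 0 0 0;-0.0107 -0.036 0 0 0;-0.0107 -0.036 0 0 0;-0.0107 -0.036 0 0 0;0 0 0 0 0;0 0 0 0 0"

```text
time: 22.9
tool_pos: [532.7, -103.5, 24.7]
eef_rot: [0.453, 3.109, 0.0]
ft_force: [1.3, 4.7, -0.1]
gripper_width: -0.4
grip_force: 2.5
```

```bash
python3 - <<'E'
from h import *
st()
c=cam('wrist')
g=c['img'].astype(int).sum(2)
for v in(80,110):
    gr=np.diff(g[v]); E=[(u,int(gr[u])) for u in range(30,420) if abs(gr[u])>80]; print(v,E)
    print([round(float(ray(c,u+.5,v,34)[:2]@ey),1) for u,_ in E])
save(c,'w7',None,1.5)
E
```

```text
t22.90 row 53.01 x 540.04 z 24.70 | f row 4.84 x -0.13 z -0.14 | yaw 73.41 w -0.4 g 2.5
80 [(84, -116), (99, -217), (147, 153), (148, 242), (149, 121), (242, -117), (243, -126), (244, -142)]
[-20.8, -14.5, 5.9, 6.3, 6.7, 46.1, 46.5, 47.0]
110 [(88, -128), (89, -151), (103, -142), (150, 218), (151, 247), (243, -196), (244, -113)]
[-20.9, -20.5, -14.4, 6.0, 6.4, 46.4, 46.8]
```

View pics/w7.png

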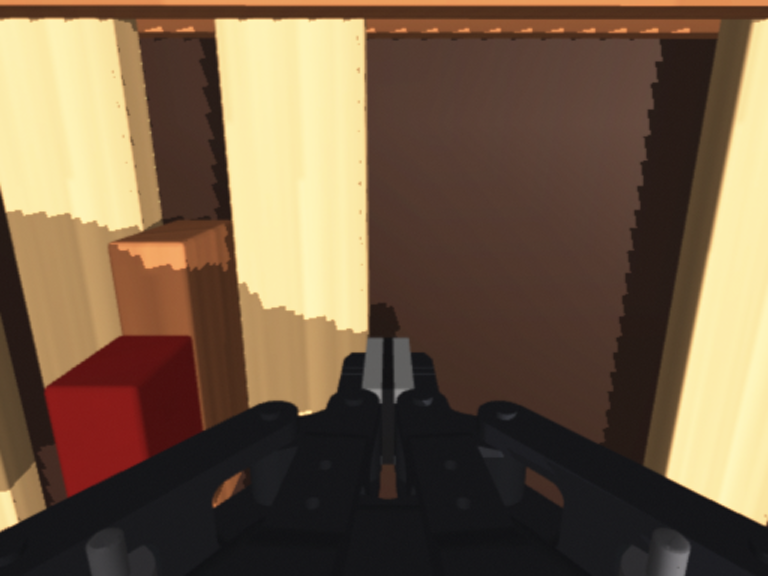

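Slat 1 slides: left edge near col 225, right edge 366, upright spacer at (165,300). The gap is 27.2 mm, so about 7.2 mm to go.

Emit:
arm_command:
  plan: "-0.0072 -0.024 0 0 0;-0.0072 -0.024 0 0 0;-0.0072 -0.024 0 0 0;-0.0072 -0.024 0 0 0;-0.0072 -0.024 0 0 0;0 0 0 0 0;0 0 0 0 0"

```text
time: 23.82
tool_pos: [531.2, -108.3, 24.7]
eef_rot: [0.453, 3.109, 0.0]
ft_force: [2.1, 4.2, -0.5]
gripper_width: 0.1
grip_force: 2.9
```

Emit:
arm_command:
  plan: "-0.0036 -0.012 0 0 0;0 0 0 0 0"

```text
time: 24.08
tool_pos: [531.1, -108.7, 24.7]
eef_rot: [0.453, 3.109, 0.0]
ft_force: [2.0, 5.9, -0.9]
gripper_width: -0.2
grip_force: 3.2
```

Emit:
arm_command:
  plan: "-0.0036 -0.012 0 0 0;0 0 0 0 0"

```text
time: 24.32
tool_pos: [531.0, -109.2, 24.7]
eef_rot: [0.453, 3.109, 0.0]
ft_force: [1.3, 5.6, -0.2]
gripper_width: 0.1
grip_force: 3.3
```

```bash
python3 -c "
from h import *
st()"
```

```text
t24.32 row 47.09 x 540.02 z 24.66 | f row 5.73 x -0.40 z -0.18 | yaw 73.41 w 0.1 g 3.3
```

Emit:
arm_command:
  plan: "-0.0036 -0.012 0 0 0;0 0 0 0 0"

```text
time: 24.58
tool_pos: [530.8, -109.6, 24.7]
eef_rot: [0.453, 3.109, 0.0]
ft_force: [1.9, 5.2, 0.6]
gripper_width: -0.2
grip_force: 3.4
```

Emit:
arm_command:
  plan: "-0.0022 -0.007 0 0 0;0 0 0 0 0"

```text
time: 24.82
tool_pos: [530.8, -109.9, 24.7]
eef_rot: [0.453, 3.109, 0.0]
ft_force: [1.9, 6.6, -1.2]
gripper_width: -0.1
grip_force: 3.5
```

Emit:
arm_command:
  plan: "-0.0022 -0.007 0 0 0;0 0 0 0 0"

```text
time: 25.08
tool_pos: [530.7, -110.0, 24.7]
eef_rot: [0.453, 3.109, 0.001]
ft_force: [3.5, 9.1, -0.4]
gripper_width: -0.0
grip_force: 4.7
```

Emit:
arm_command:
  plan: "-0.0022 -0.007 0 0 0;0 0 0 0 0"

```text
time: 25.32
tool_pos: [530.7, -110.1, 24.7]
eef_rot: [0.454, 3.108, 0.001]
ft_force: [3.5, 13.0, -0.7]
gripper_width: -0.3
grip_force: 6.2
```

Emit:
arm_command:
  plan: "0 0 0 0 0;0 0 0 0 0;0 0 0 0 0"

```text
time: 25.7
tool_pos: [530.7, -110.1, 24.7]
eef_rot: [0.453, 3.109, 0.001]
ft_force: [4.2, 11.4, -0.6]
gripper_width: 0.1
grip_force: 6.2
```

```bash
python3 - <<'E'
from h import *
st()
c=cam('wrist')
g=c['img'].astype(int).sum(2)
for v in(80,110):
    gr=np.diff(g[v]); E=[(u,int(gr[u])) for u in range(30,480) if abs(gr[u])>80]
    print(v,[(u,d,round(float(ray(c,u+.5,v,34)[:2]@ey),1)) for u,d in E])
E
```

```text
t25.70 row 46.11 x 540.05 z 24.69 | f row 12.11 x 0.76 z -0.59 | yaw 73.40 w 0.1 g 6.2
80 [(100, -103, -20.9), (101, -101, -20.4), (113, -94, -15.4), (114, -101, -15.0), (148, 226, -0.6), (149, 209, -0.2), (243, -190, 39.7), (244, -115, 40.1), (446, -87, 125.6)]
110 [(104, -115, -20.8), (105, -99, -20.4), (117, -133, -15.2), (150, 137, -0.9), (151, 250, -0.5), (152, 145, -0.0), (243, -218, 39.5), (245, -95, 40.3), (440, -81, 125.0)]
```

Emit:
arm_command:
  plan: "0.06 0.19 0 0 0;0 0 0.4 0 0;0 0 0.9 0 0;0 0 0.9 0 0.42;0 0 0.2 0 0.42;-0.17 -0.57 0 0 0.42;-0.17 -0.57 0 0 0.42;-0.17 -0.57 0 0 0.42;0 0 0 0 0.42;0 0 0 0 0.42"
  force: 20

```text
time: 27.0
tool_pos: [512.3, -171.3, 120.7]
eef_rot: [-0.454, -3.108, -0.0]
ft_force: [-0.1, 1.2, -0.4]
gripper_width: 36.0
grip_force: 0.0
```

```bash
python3 - <<'E'
from h import *
st()
c=cam('wrist')
for b in blob(c,'red',84): print(b[:2],np.array(b[2])@ey,np.array(b[2])@ex)
# expected grip-top corners if spacer at row -10.8, x540
for r in(-20.8,-.8):
  for x in(520,560): q=r*ey+x*ex; print(r,x,proj(c,[*q,84]).round(1))
E
```

```text
t27.00 row -17.78 x 539.93 z 120.66 | f row 1.11 x -0.45 z -0.45 | yaw -286.61 w 36.0 g 0.0
([255, 172, 32, 69, 2100], [269.9, 206.1]) -10.690667838817319 537.1408470980028
-20.8 520 [253.7 179.6]
-20.8 560 [253.9 239.4]
-0.8 520 [286.2 179.6]
-0.8 560 [284.7 239.4]
```

Emit:
arm_command:
  plan: "0.05 0.168 0 0 0.42;0 0 -0.5 0 0.42;0 0 -0.5 0 0.42;0 0 -0.13 0 0.42;0 0 0 0 0.42;0 0 0 0 0.42"

```text
time: 27.8
tool_pos: [515.0, -164.8, 76.1]
eef_rot: [0.453, 3.108, -0.0]
ft_force: [0.2, 0.6, 0.5]
gripper_width: 36.1
grip_force: 0.0
```

```bash
python3 -c "
from h import *
st()"
```

```text
t27.80 row -10.86 x 540.59 z 76.14 | f row 0.62 x 0.02 z 0.46 | yaw 73.42 w 36.1 g 0.0
```

Emit:
arm_command:
  plan: "0 0 0 0 0.1;0 0 0 0 0.1;0 0 0 0 0.1;0 0 0 0 0.1"

```text
time: 28.3
tool_pos: [514.9, -164.9, 76.2]
eef_rot: [0.453, 3.108, -0.0]
ft_force: [0.0, 2.9, 5.6]
gripper_width: 19.3
grip_force: 20.9
```

```bash
python3 -c "
from h import *
st()"
```

```text
t28.30 row -10.93 x 540.54 z 76.17 | f row 2.83 x -0.82 z 5.63 | yaw 73.40 w 19.3 g 20.9
```

Emit:
arm_command:
  plan: "0 0 0.3 0 0.1;0 0 0.7 0 0.1;0 0 0.9 0 0.1;0.16 0.55 0 0 0.1;0.16 0.55 0 0 0.1;0.16 0.55 0 0 0.1;0 0 -0.6 0 0.1;0 0 -0.6 0 0.1;0 0 -0.4 0 0.1;0 0 -0.25 0 0.1;0 0 0 0 0.1;0 0 0 0 0.1"

```text
time: 29.8
tool_pos: [534.0, -99.1, 78.1]
eef_rot: [0.453, 3.108, -0.0]
ft_force: [0.6, 0.1, -0.4]
gripper_width: 19.1
grip_force: 20.7
```

```bash
python3 - <<'E'
from h import *
st()
c=cam('wrist')
g=c['img'].astype(int).sum(2)
for v in(60,90):
    gr=np.diff(g[v]); E=[(u,int(gr[u])) for u in range(30,480) if abs(gr[u])>80]
    print(v,[(u,d,round(float(ray(c,u+.5,v,34)[:2]@ey),1)) for u,d in E])
E
```

```text
t29.80 row 57.64 x 540.08 z 78.05 | f row 0.23 x 0.57 z -0.37 | yaw 73.40 w 19.1 g 20.7
60 [(33, -170, -72.3), (52, 126, -61.3), (53, 232, -60.7), (54, 105, -60.2), (122, -109, -20.9), (123, -90, -20.3), (131, -142, -15.7), (157, 221, -0.7), (158, 227, -0.1), (227, -169, 39.7), (229, -116, 40.8), (383, -92, 129.6), (418, 157, 149.8), (419, 142, 150.4)]
90 [(38, -111, -72.6), (57, 140, -61.3), (58, 242, -60.7), (59, 108, -60.2), (126, -140, -20.5), (134, -150, -15.7), (159, 136, -1.0), (160, 271, -0.4), (161, 141, 0.2), (228, -174, 39.8), (230, -130, 41.1), (414, 164, 149.7), (415, 159, 150.3)]
```

Emit:
arm_command:
  plan: "0 0 -0.05 0 0.1;-0.0155 -0.052 0 0 0.1;-0.0155 -0.052 0 0 0.1;-0.0155 -0.052 0 0 0.1;0 0 0 0 0.1;0 0 0 0 0.1"

```text
time: 30.6
tool_pos: [532.4, -105.3, 76.0]
eef_rot: [0.453, 3.107, -0.0]
ft_force: [-0.5, 0.9, 7.1]
gripper_width: 19.0
grip_force: 22.1
```

Emit:
arm_command:
  plan: "-0.0022 -0.007 0 0 0.1;0 0 0 0 0.1"

```text
time: 30.85
tool_pos: [532.4, -105.5, 76.1]
eef_rot: [0.453, 3.107, -0.0]
ft_force: [-0.0, 1.9, 7.5]
gripper_width: 18.8
grip_force: 22.2
```

Emit:
arm_command:
  plan: "-0.0022 -0.007 0 0 0.1;0 0 0 0 0.1"

```text
time: 31.1
tool_pos: [532.4, -105.7, 76.1]
eef_rot: [0.453, 3.107, -0.0]
ft_force: [0.5, 1.0, 7.9]
gripper_width: 18.6
grip_force: 22.3
```

```bash
python3 -c "
from h import *
st()"
```

```text
t31.10 row 50.76 x 540.38 z 76.11 | f row 1.11 x 0.22 z 7.87 | yaw 73.40 w 18.6 g 22.3
```

Emit:
arm_command:
  plan: "0 0 0 0 0.42;0 0 0 0 0.42;0 0 0 0 0.42;0 0 0.4 0 0.42;0 0 0.95 0 0.42;0.22 0.74 0 0 0;0.22 0.74 0 0 0;0.22 0.74 0 0 0;0.22 0.74 0 0 0;0.22 0.74 0 0 0;0 0 0 0 0;0 0 0 0 0"

```text
time: 32.6
tool_pos: [575.5, 42.0, 130.1]
eef_rot: [0.452, 3.109, -0.0]
ft_force: [-0.1, 0.8, 0.5]
gripper_width: -0.0
grip_force: 0.0
```

```bash
python3 - <<'E'
from h import *
st()
c=cam('wrist')
for b in blob(c,'red',84): print(b[:2],np.array(b[2])@ey,np.array(b[2])@ex)
g=c['img'].astype(int).sum(2)
for v in(60,90):
    gr=np.diff(g[v]); E=[(u,int(gr[u])) for u in range(30,480) if abs(gr[u])>80]
    print(v,[(u,d,round(float(ray(c,u+.5,v,34)[:2]@ey),1)) for u,d in E])
save(c,'w8',None,1.5)
E
```

```text
t32.60 row 204.71 x 539.53 z 130.07 | f row 0.77 x -0.33 z 0.55 | yaw 73.44 w -0.0 g 0.0
([10, 169, 64, 65, 3302], [42.5, 200.4]) 62.517577588368 536.2906697794418
60 [(32, -86, 38.8), (33, -116, 39.6), (44, -166, 47.6), (182, 233, 148.8), (183, 226, 149.6), (237, -194, 189.1), (238, -119, 189.8), (345, 97, 268.3), (346, 174, 269.0), (347, 95, 269.8)]
90 [(38, -148, 39.2), (49, -200, 47.5), (184, 270, 149.0), (185, 194, 149.7), (238, -200, 189.5), (239, -175, 190.3), (343, 119, 268.4), (344, 179, 269.1)]
```

View pics/w8.png

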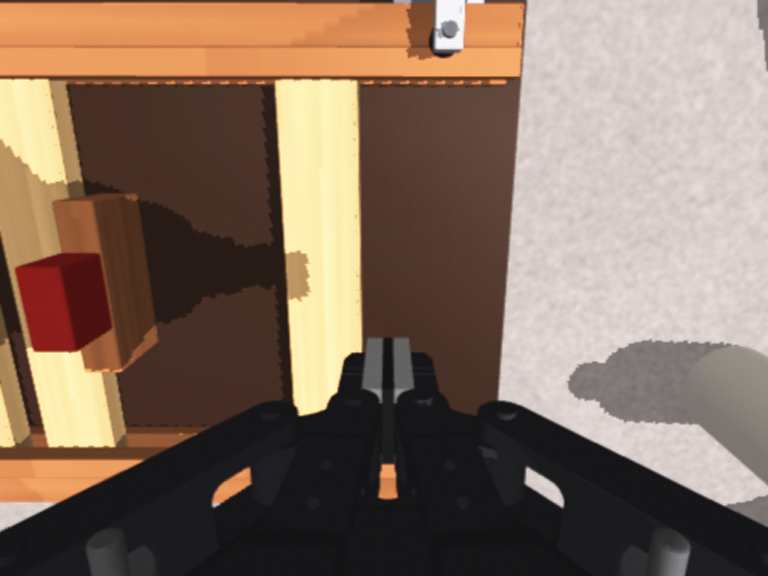

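Spacer stands upright at (90,290) against slat 1. Slat 2 is at 280-360. Going down behind it and pushing it over the long free stretch.

Emit:
arm_command:
  plan: "0 0 -0.8 0 0;0 0 -0.8 0 0;0 0 -0.7 0 0;0 0 -0.335 0 0;0 0 0 0 0;-0.0214 -0.0719 0 0 0;-0.0214 -0.0719 0 0 0;-0.0214 -0.0719 0 0 0;-0.0214 -0.0719 0 0 0;-0.0214 -0.0719 0 0 0;-0.0214 -0.0719 0 0 0"

```text
time: 34.02
tool_pos: [571.0, 25.4, 24.7]
eef_rot: [0.453, 3.107, 0.001]
ft_force: [1.5, 7.2, 5.2]
gripper_width: 0.2
grip_force: 3.6
```

```bash
python3 -c "
from h import *
st()"
```

```text
t34.02 row 187.44 x 539.98 z 24.69 | f row 7.31 x -0.66 z 5.18 | yaw 73.40 w 0.2 g 3.6
```

Emit:
arm_command:
  plan: "-0.0214 -0.0719 0 0 0;-0.0214 -0.0719 0 0 0;-0.0214 -0.0719 0 0 0;-0.0214 -0.0719 0 0 0;-0.0214 -0.0719 0 0 0;-0.0214 -0.0719 0 0 0;-0.0214 -0.0719 0 0 0;-0.0214 -0.0719 0 0 0;-0.0214 -0.0719 0 0 0;-0.0214 -0.0719 0 0 0;-0.0214 -0.0719 0 0 0;-0.0214 -0.0719 0 0 0;-0.0214 -0.0719 0 0 0;-0.0214 -0.0719 0 0 0;-0.0214 -0.0719 0 0 0;-0.0214 -0.0719 0 0 0;-0.0214 -0.0719 0 0 0;-0.0214 -0.0719 0 0 0;-0.0214 -0.0719 0 0 0;-0.0214 -0.0719 0 0 0"

```text
time: 36.52
tool_pos: [553.8, -32.2, 24.7]
eef_rot: [0.453, 3.108, 0.001]
ft_force: [1.3, 7.3, 5.4]
gripper_width: 0.5
grip_force: 3.6
```

Emit:
arm_command:
  plan: "-0.0143 -0.0479 0 0 0;-0.0143 -0.0479 0 0 0;-0.0143 -0.0479 0 0 0;-0.0143 -0.0479 0 0 0;-0.0143 -0.0479 0 0 0;0 0 0 0 0;0 0 0 0 0"

```text
time: 37.4
tool_pos: [550.9, -41.9, 24.6]
eef_rot: [0.453, 3.108, 0.0]
ft_force: [1.8, 5.4, 4.1]
gripper_width: -0.0
grip_force: 2.6
```

```bash
cat > e.py <<'E'
from h import *
st()
c=cam('wrist')
g=c['img'].astype(int).sum(2)
for v in(80,110):
    gr=np.diff(g[v]); E=[(u,int(gr[u])) for u in range(3,480) if abs(gr[u])>90]
    print(v,[(u,d,round(float(ray(c,u+.5,v,34)[:2]@ey),1)) for u,d in E])
E
python3 e.py
```

```text
t37.40 row 117.22 x 539.96 z 24.55 | f row 5.66 x 0.14 z 4.10 | yaw 73.41 w -0.0 g 2.6
80 [(74, -115, 39.2), (90, -150, 46.0), (147, 235, 70.1), (148, 221, 70.6), (242, -118, 110.3), (243, -125, 110.7), (244, -140, 111.2)]
110 [(78, -108, 39.1), (79, -169, 39.5), (94, -182, 46.0), (150, 228, 70.3), (151, 226, 70.7), (243, -203, 110.6), (244, -129, 111.0)]
```

Emit:
arm_command:
  plan: "-0.0072 -0.024 0 0 0;-0.0072 -0.024 0 0 0;-0.0072 -0.024 0 0 0;-0.0072 -0.024 0 0 0;-0.0072 -0.024 0 0 0;-0.0072 -0.024 0 0 0;-0.0072 -0.024 0 0 0;-0.0072 -0.024 0 0 0;0 0 0 0 0"

```text
time: 38.58
tool_pos: [548.7, -49.6, 24.5]
eef_rot: [0.453, 3.108, 0.0]
ft_force: [1.7, 5.7, 4.7]
gripper_width: -0.1
grip_force: 3.1
```

Emit:
arm_command:
  plan: "-0.0036 -0.012 0 0 0;0 0 0 0 0"

```text
time: 38.83
tool_pos: [548.5, -50.0, 24.5]
eef_rot: [0.453, 3.108, 0.0]
ft_force: [1.1, 6.9, 5.3]
gripper_width: -0.1
grip_force: 3.4
```

Emit:
arm_command:
  plan: "-0.0036 -0.012 0 0 0;0 0 0 0 0"

```text
time: 39.08
tool_pos: [548.4, -50.5, 24.5]
eef_rot: [0.453, 3.108, 0.0]
ft_force: [1.5, 6.5, 5.0]
gripper_width: -0.3
grip_force: 3.5
```

```bash
python3 e.py
```

```text
t39.08 row 108.30 x 539.96 z 24.49 | f row 6.66 x -0.42 z 5.00 | yaw 73.41 w -0.3 g 3.5
80 [(95, -117, 39.2), (109, -155, 45.2), (147, 209, 61.3), (148, 230, 61.7), (243, -160, 101.9), (244, -132, 102.3)]
110 [(6, 210, -1.0), (7, 215, -0.6), (99, -119, 39.3), (113, -177, 45.3), (150, 227, 61.4), (151, 240, 61.8), (243, -194, 101.7), (244, -125, 102.2)]
```

Emit:
arm_command:
  plan: "-0.0036 -0.012 0 0 0;0 0 0 0 0"

```text
time: 39.38
tool_pos: [548.3, -51.0, 24.5]
eef_rot: [0.453, 3.108, 0.0]
ft_force: [1.7, 6.2, 5.8]
gripper_width: 0.2
grip_force: 3.5
```

Emit:
arm_command:
  plan: "-0.0022 -0.007 0 0 0;0 0 0 0 0"

```text
time: 39.62
tool_pos: [548.2, -51.2, 24.5]
eef_rot: [0.453, 3.108, 0.0]
ft_force: [2.0, 7.3, 4.9]
gripper_width: -0.2
grip_force: 3.5
```

Emit:
arm_command:
  plan: "-0.0022 -0.007 0 0 0;0 0 0 0 0"

```text
time: 39.88
tool_pos: [548.1, -51.5, 24.5]
eef_rot: [0.453, 3.108, 0.0]
ft_force: [2.2, 6.7, 4.9]
gripper_width: -0.0
grip_force: 3.6
```

Emit:
arm_command:
  plan: "-0.0022 -0.007 0 0 0;0 0 0 0 0"

```text
time: 40.12
tool_pos: [548.0, -51.8, 24.5]
eef_rot: [0.453, 3.108, 0.0]
ft_force: [1.7, 6.6, 4.7]
gripper_width: -0.3
grip_force: 3.6
```

```bash
python3 e.py
```

```text
t40.12 row 106.94 x 539.95 z 24.48 | f row 6.77 x -0.23 z 4.71 | yaw 73.41 w -0.3 g 3.6
80 [(3, 207, -0.9), (4, 195, -0.5), (98, -96, 39.2), (99, -110, 39.7), (112, -158, 45.1), (147, 210, 59.9), (148, 229, 60.3), (243, -163, 100.5), (244, -133, 100.9)]
110 [(9, 180, -1.1), (10, 233, -0.7), (102, -113, 39.3), (103, -112, 39.7), (115, -101, 44.9), (116, -94, 45.3), (150, 219, 60.0), (151, 244, 60.5), (243, -195, 100.3), (244, -125, 100.7)]
```

Emit:
arm_command:
  plan: "-0.0015 -0.005 0 0 0;0 0 0 0 0"

```text
time: 40.42
tool_pos: [547.9, -52.0, 24.5]
eef_rot: [0.453, 3.108, 0.0]
ft_force: [0.8, 6.7, 3.8]
gripper_width: -0.1
grip_force: 3.6
```

Emit:
arm_command:
  plan: "-0.0015 -0.005 0 0 0;0 0 0 0 0"

```text
time: 40.67
tool_pos: [547.9, -52.2, 24.5]
eef_rot: [0.453, 3.108, 0.0]
ft_force: [2.0, 6.8, 5.7]
gripper_width: 0.2
grip_force: 3.6
```

Emit:
arm_command:
  plan: "-0.0015 -0.005 0 0 0;0 0 0 0 0"

```text
time: 40.92
tool_pos: [547.8, -52.3, 24.5]
eef_rot: [0.453, 3.108, 0.001]
ft_force: [2.6, 7.4, 4.2]
gripper_width: -0.2
grip_force: 3.9
```

Emit:
arm_command:
  plan: "-0.001 -0.004 0 0 0;0 0 0 0 0"

```text
time: 41.18
tool_pos: [547.8, -52.4, 24.5]
eef_rot: [0.453, 3.108, 0.001]
ft_force: [0.8, 8.7, 3.7]
gripper_width: 0.0
grip_force: 4.7
```

Emit:
arm_command:
  plan: "-0.001 -0.003 0 0 0;0 0 0 0 0"

```text
time: 41.42
tool_pos: [547.8, -52.4, 24.5]
eef_rot: [0.453, 3.108, 0.001]
ft_force: [1.6, 10.3, 4.6]
gripper_width: -0.4
grip_force: 5.4
```

Emit:
arm_command:
  plan: "0 0 0 0 0;0 0 0 0 0;0 0 0 0 0"

```text
time: 41.8
tool_pos: [547.9, -52.4, 24.5]
eef_rot: [0.453, 3.108, 0.001]
ft_force: [2.2, 11.0, 4.0]
gripper_width: 0.1
grip_force: 5.3
```

```bash
python3 e.py
```

```text
t41.80 row 106.28 x 540.00 z 24.50 | f row 11.16 x -1.00 z 3.99 | yaw 73.40 w 0.1 g 5.3
80 [(4, 125, -1.1), (5, 235, -0.7), (6, 118, -0.3), (100, -123, 39.4), (113, -109, 44.9), (147, 131, 59.3), (148, 236, 59.7), (149, 138, 60.1), (243, -199, 99.9), (244, -128, 100.3)]
110 [(11, 245, -0.9), (12, 165, -0.4), (104, -182, 39.5), (117, -147, 45.1), (150, 212, 59.4), (151, 240, 59.8), (243, -214, 99.7), (245, -100, 100.5)]
```

Emit:
arm_command:
  plan: "0.057 0.192 0 0 0;0 0 0.4 0 0;0 0 0.9 0 0;0 0 0.9 0 0.42;0 0 0.2 0 0.42;-0.154 -0.5175 0 0 0.42;-0.154 -0.5175 0 0 0.42;-0.154 -0.5175 0 0 0.42;0 0 0 0 0.42;0 0 0 0 0.42"

```text
time: 43.1
tool_pos: [531.0, -107.0, 120.1]
eef_rot: [-0.454, -3.108, -0.0]
ft_force: [0.2, 0.1, 0.9]
gripper_width: 35.9
grip_force: 0.0
```

```bash
python3 e.py; python3 - <<'E'
from h import *
c=cam('wrist')
for b in blob(c,'red',84): print(b[:2],np.array(b[2])@ey,np.array(b[2])@ex)
E
```

```text
t43.10 row 49.17 x 539.47 z 120.11 | f row 0.20 x 0.17 z 0.88 | yaw -286.61 w 35.9 g 0.0
80 [(8, -280, -129.6), (9, -103, -128.9), (20, 191, -121.0), (21, 148, -120.3), (76, -126, -80.9), (86, -119, -73.9), (104, 267, -61.0), (105, 194, -60.3), (161, -118, -20.2), (165, -108, -17.4), (188, 197, -0.9), (189, 243, -0.2), (245, -266, 39.8), (246, -125, 40.5), (272, 118, 59.1), (273, 232, 59.8), (274, 143, 60.5), (329, -285, 99.8)]
110 [(14, -133, -129.7), (25, 120, -121.7), (26, 161, -121.0), (64, 99, -93.1), (65, 99, -92.4), (81, -152, -80.6), (90, -143, -74.0), (107, 104, -61.6), (108, 290, -60.9), (109, 166, -60.1), (163, -171, -20.5), (168, -148, -16.8), (190, 240, -0.8), (191, 234, -0.0), (245, -210, 39.6), (246, -173, 40.4), (272, 202, 59.3), (273, 226, 60.1), (327, -238, 99.6), (328, -121, 100.3)]
([244, 172, 31, 69, 2088], [258.9, 206.4]) 49.595773795117424 536.6993098762691
([119, 369, 19, 13, 153], [127.1, 374.3]) -48.02441262205866 668.4805650071708
```

Emit:
arm_command:
  plan: "0.002 0.007 -0.4 0 0.42;0 0 -0.5 0 0.42;0 0 -0.205 0 0.42;0 0 0 0 0.42;0 0 0 0 0.1;0 0 0 0 0.1;0 0 0 0 0.1;0 0 0 0 0.1"

```text
time: 44.2
tool_pos: [531.4, -107.0, 76.2]
eef_rot: [0.453, 3.108, -0.0]
ft_force: [-0.2, 2.8, 2.8]
gripper_width: 19.1
grip_force: 21.1
```

```bash
python3 -c "
from h import *
st()"
```

```text
t44.20 row 49.25 x 539.85 z 76.25 | f row 2.61 x -0.99 z 2.83 | yaw 73.41 w 19.1 g 21.1
```

Emit:
arm_command:
  plan: "0 0 0.3 0 0.1;0 0 0.75 0 0.1;0 0 0.9 0 0.1;0 0 0.9 0 0.1;0 0 0.9 0 0.1;0 0.93 0 0.5 0.1;0 0.93 0 0.5 0.1;0 0.93 0 0.5 0.1;0 0.93 0 0.5 0.1;0 0.93 0 0.5 0.1;0 0.93 0 0.24 0.1;-0.04 0.93 0 0 0.1;-0.04 0.93 0 0 0.1;-0.04 0.93 0 0 0.1;-0.04 0.93 0 0 0.1;-0.04 0.93 0 0 0.1;0 0.93 0 0 0.1;0 0.9 0 0 0.1;0 0 0 0 0.1;0 0 0 0 0.1"
  force: 30

```text
time: 46.7
tool_pos: [522.9, 374.8, 226.3]
eef_rot: [0.147, -3.138, 0.001]
ft_force: [-0.0, 0.6, 0.7]
gripper_width: 18.4
grip_force: 30.2
```

```bash
python3 - <<'E'
from h import *
st(); print(arm.sense()['tool_pos'])
c=cam('wrist');save(c,'w9',None,1.5)
for k in('red','blue','yellow'): print(k,blob(c,k,78)[:2])
E
```

```text
t46.70 row 508.59 x 394.06 z 226.27 | f row 0.60 x -0.19 z 0.70 | yaw -264.65 w 18.4 g 30.2
[522.93021473 374.8163308  226.26900836]
red [([0, 58, 25, 17, 250], [11.4, 66.5], [447.9, 144.9], ((27.339445114135742, 9.825112342834473), 19.98310661315918)), ([237, 189, 43, 90, 3457], [258.2, 233.1], [588.0, 379.9], ((89.0, 42.0), 90.0))]
blue [([198, 149, 15, 41, 490], [205.2, 169.1], [525.4, 322.1], ((40.2150993347168, 13.23851203918457), 87.61405944824219))]
yellow []
```

View pics/w9.png

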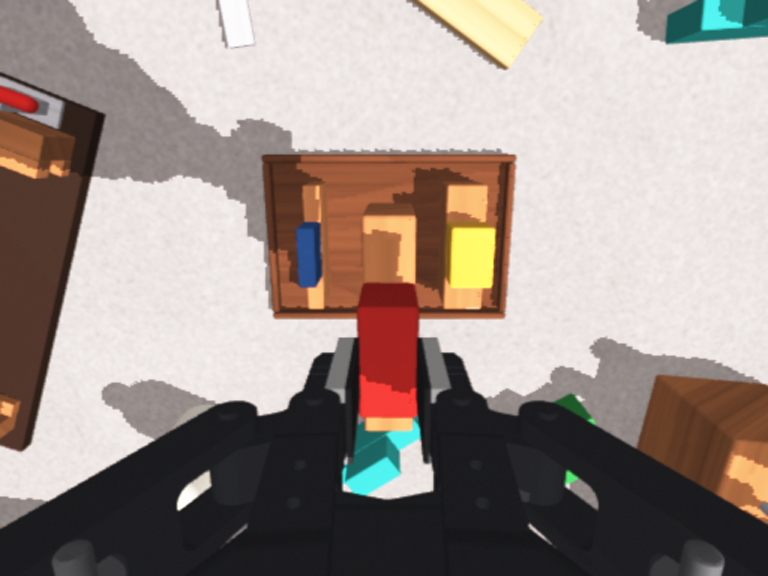

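Spacer hangs upright over the free middle place (388,230), between blue (310) and yellow (470). I'll lower it until it touches, then release. It needs 156 mm down.

Emit:
arm_command:
  plan: "0 0.015 -0.8 0 0.1;0 0 -0.9 0 0.1;0 0 -0.9 0 0.1;0 0 -0.7 0 0.1;0 0 -0.4 0 0.1;0 0 -0.15 0 0.1;0 0 0 0 0.1;0 0 0 0 0.1"

```text
time: 47.75
tool_pos: [523.7, 376.3, 72.9]
eef_rot: [-0.146, 3.137, 0.001]
ft_force: [-0.1, -0.9, -0.6]
gripper_width: 18.5
grip_force: 30.2
```

Emit:
arm_command:
  plan: "0 0 -0.03 0 0.1;0 0 0 0 0.1"

```text
time: 48.0
tool_pos: [523.3, 376.1, 71.0]
eef_rot: [-0.146, 3.138, 0.0]
ft_force: [-0.2, 0.2, -1.1]
gripper_width: 18.5
grip_force: 30.2
```

Emit:
arm_command:
  plan: "0 0 -0.02 0 0.1;0 0 0 0 0.1"

```text
time: 48.25
tool_pos: [523.2, 376.2, 70.3]
eef_rot: [-0.146, 3.138, 0.001]
ft_force: [-1.1, 0.5, 5.1]
gripper_width: 18.6
grip_force: 30.8
```

Emit:
arm_command:
  plan: "0 0 0 0 0.42;0 0 0 0 0.42;0 0 0 0 0.42;0 0 0.3 0 0.42;0 0 0.8 0 0.42;0 0 0.9 0 0.42;0 0 0.9 0 0.42;0 0 0.9 0 0.42;0 0 0 0 0.42;0 0 0 0 0.42"

```text
time: 49.5
tool_pos: [523.0, 375.8, 222.1]
eef_rot: [-0.146, 3.138, 0.0]
ft_force: [-0.3, 0.6, -0.3]
gripper_width: 35.8
grip_force: 0.0
```

```bash
python3 - <<'E'
from h import *
st()
c=cam('wrist');save(c,'w10',None,1.5)
for k in('red','blue','yellow'): print(k,blob(c,k,78)[:2])
E
```

```text
t49.50 row 509.58 x 393.79 z 222.06 | f row 0.52 x -0.48 z -0.33 | yaw 95.33 w 35.8 g 0.0
red [([0, 59, 21, 15, 200], [9.0, 66.8], [448.4, 147.2], ((22.76839828491211, 9.803059577941895), 18.43494987487793)), ([249, 149, 22, 44, 934], [259.2, 170.5], [521.0, 375.7], ((43.0, 21.0), 90.0))]
blue [([196, 150, 15, 42, 531], [203.3, 169.7], [525.3, 322.1], ((41.0, 14.0), 90.0))]
yellow []
```

```bash
python3 -c "
from h import *
print(arm.hand_in())"
```

```text
the job is handed in; nothing more can be done
None
```

I closed both gaps to about 20 mm (slat centres 60.3 and 60.2 mm apart by camera) and left the red spacer upright and released in the middle of its tray. I handed the job in at about 50 s; the hand-in gave no verdict.

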